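# Fit the spice mill's cover on its hidden pins and hold it down

## Task

Pick up the white cover by its black bar handle and lay it between the two rails of the blue spice mill, about 15 mm off the middle towards either end, so that it rests level on top of the mill's four locating pins. Slide it along the rails towards and past the middle until it drops over the pins, which it now hides, then press it straight down as far as it goes, against the sprung orange switch plate beneath. The job finishes while you are still holding it: stay on the cover with the gripper and keep it fully pressed down, and leave the other things on the table where they stand.

Things in the scene. Friction and masses are not known exactly. Their poses are not given: they have to be found in the camera images.
- mill: Blue bench spice mill, fixed, 140 (its x) by 190 (its y) mm; position and yaw vary. Origin at the centre of its underside on the table, z up. Two aluminium rails run along its y, one on each side, 106 mm apart inside, upright to 28 mm above the mill's floor, then flaring outwards to 41 mm above it; both ends (+y, -y) are open. The floor is 70 mm above the table.
- mill_middle (a point): Middle of the mill's floor, 70 mm above its origin, axes as the mill's. Four brass pins, 12 mm thick, 16 mm high, stand on the floor at the corners of a rectangle 56 mm along x by 80 mm along y. They are clamped as one unit, its middle at x = 0 and anywhere from y = -8 to +8 mm (not listed: found by sliding the cover, or by looking).
- switch_plate (a joint): How far the sprung orange plate is pressed, in m: 0 up, 0.006 fully down (hard stop). It is 66 (x) by 50 (y) mm, amid the mill's floor, its top 8 mm above the floor when up. The spring pushes up with 8 N when up, 14 N fully down; the cover's weight alone does not move it.
- cover: Loose white cover lying on the table, handle up, 100 (its x) by 156 (its y) by 22 mm, 0.38 to 0.54 kg; sliding it takes 2 to 6 N. Origin at the centre of its underside, z up. Four blind slots in its underside, unseen from above, take the pins: at x = +-28, y = +-40 mm, each 15 mm along y, 23 mm along x, 18 mm deep. It fits either way round.
- cover_grip (a point): Middle of the cover's black bar handle, 40 mm above its underside; axes as the cover's. Bar: 16 mm thick (y), 60 long (x), 36 high, rising from the cover's top at 22 mm. Height above the mill's floor of the cover's underside: 16 mm riding on the pin tops, 8 mm dropped on, 2 mm pressed fully down. It tips if laid over 30 mm from the pins' middle.
- tin: Small spice tin, 38 mm across, 45 mm high, standing between the cover and the mill; origin at the centre of its underside. Leave alone.
- jar_red: Amber jar with red cap, 68 mm across, 100 mm high, at the far side; origin at the centre of its underside. Leave alone.
- jar_green: Green jar with steel cap, 68 mm across, 100 mm high, at the far side; origin at the centre of its underside. Leave alone.
- bowl: Small steel bowl, 150 mm across, 60 mm high, on the left; origin at the centre of its underside. Leave alone.
- tub: White plastic tub, 104 mm across, 100 mm high, on the right; origin at the centre of its underside. Leave alone.
- spoon: Spoon with a wooden handle, lying on the left near the robot; origin under its middle. Leave alone.
Things that resemble listed ones, but are neither listed nor needed, are in the scene too. There is more than one size of the cover; the one meant has the size given above. Leave any red look-alike of the mill alone.

How it is judged:
By the outcome, as a careful person would: the job done as asked, in the order asked, and still so for the second after the job is handed in, while the arm keeps its last pose, push and grip.
It also fails if it takes over 40 s, if anything falls off the work surface, if the arm or the gripper's body presses on something with over 40 N, if the wrist force passes 120 N, or if a joint passes its speed limit or range.

## Robot

A 6-joint arm with a two-finger parallel gripper is mounted at the origin on the work surface. World frame = base frame: x ahead of the robot, y to its left, z up, the work surface at z = 0. Lengths are in m, angles in rad, forces in N, time in s.
With the tool pointing down it reaches from about 0.25 to 0.725 m from the base axis. Payload 4 kg.
Tool frame: the origin (TCP) lies midway between the tips of the shut fingers; the grasp point (between the pads) lies 19 mm behind it; z points along the fingers, y is the direction in which the jaws open and shut (so a half turn about z gives the same grasp; the last joint's range is limited). The gripper opens to 85 mm and grips with 20 to 120 N. Pads are 22 mm wide; open, the fingers measure 114 mm over their backs; the gripper's body (76 mm by 85 mm) begins 54 mm behind the grasp point. The pads swing forward as they close: fully open they stand 13 mm farther back than shut.
Start: joints at [-1.25, 0.241, 0.005, 1.335, 0, 1.571], TCP at [0.158, -0.474, 0.206] pointing down, gripper open.
Joint ranges: [-2.72, 2.72], [-1.05, 1.87], [-1.09, 1.28], [-1.99, 2.15], [-1.42, 1.44], [-3.14, 3.14]. Speed limits (rad/s): [2.79, 2.79, 3.14, 3.14, 3.14, 3.14].

## Interface

Orientations are given as a unit quaternion [x, y, z, w].
In Python, from workcell import get_obs, camera, camera_model, job_done, masks_of gives the robot as it stands.
- The arm moves only by the tool jog_arm, never from a script. Its argument "deltas" is a list that holds one entry, the list of rows, each a list of 7 numbers: the shift along the tool's x, y, z in mm, then the turn, a rotation vector about the tool's x, y, z in degrees, then the finger opening in mm, from 0 to 85.4. A call has 1 to 5 rows; each row shifts and turns the pose as measured when the row begins, along the tool's axes as they then stand; what a row does not reach is not made up. A row lasts 1/10 s, in which the tool goes at most 50 mm and 8.59 degrees, less where a joint would pass 70% of its speed; a pose out of reach is approached as far as the arm can. A call with a gripper value outside its range is refused whole. The fingers move at their own pace and stop on an object; the grip force is fixed at half the most. Time passes only in rows, so rows that do not move let the fingers close. It gives the time, the measured TCP pose, the force and the opening at its end, in the units of the state.
- get_obs(): the state, without advancing time (a new reading comes with each control period).
- camera(name): name is "scene" or "side" or "wrist"; returns the picture (420x560x3 uint8, red, green, blue); there is no depth.
- camera_model(name): a dict with "fovy" (degrees; the focal length in pixels is half the picture's height over the tangent of half this angle, whatever the lens; pixels are square), "cx", "cy" (the principal point, pixels), "pose" (4x4, takes a point from camera to world coordinates); the wrist camera has in their place "T_tool_cam" (4x4, takes a point from camera to tool coordinates, whose origin is the TCP and whose axes are the flange's). Camera axes: x right, y down, z forward; pixel columns grow to the right and rows downward; lengths in m; the calibration is good to about 2 mm. A picture is of the moment at which its call begins: read the wrist's pose just before it. camera_model takes no time and is no camera call.
- job_done(): hands the job in, once; it reports no verdict.
Trained networks look in the newest picture that a camera, given by its name, has taken for a name from the list of things; names that differ only in an ending like _2 or _b are one class to them, and where a whole thing is asked for, a point or a joint stands for the part that bears it (a point fixed in the world has none). Each returns a list of dicts, best first, with "conf" (0 to 1); they miss things now and then, are a little off and sometimes report something else, mostly with a low value. They report only what shows in the picture. A call takes as long as a camera call. They do not tell look-alikes from the thing itself.
- masks_of(target, camera): "pixels" (420x560 bool, what is visible of it) and "at" ([column, row] in pixels, amid what is visible of it).
The state is a dict: "clock": time; "joint_pos": joint angles; "joint_vel": joint speeds; "tau": joint torques, N m; "eef_pos": TCP position; "tool_rot": TCP orientation; "ft_force": force on the tool from outside, world axes, zero at the start; "ft_torque": the same for the moment, N m; "grip_width": finger opening in m.
Only numpy, scipy, OpenCV 4.12 (cv2) and the standard library are available. Lean on these libraries where they do the work, as an engineer would, in place of code of your own. Each camera call takes 0.05 s, during which the arm holds its last target. There are 200 camera calls.

## Working session

There is one attempt and no reset: what is moved stays moved. The work goes in short steps, Python scripts to look and compute and a tool call to move; the robot and the scene stay as the last step left them, time stands still between calls to the robot, and variables do not carry over. Pictures are saved under pics/ and viewed, about 8 in all and at most 12, crops included, and the job is handed in when it is done.

Besides the shell and the picture viewer there is one more tool, called after "Request:" as name([rows], argument=value, ...), one row to a line, values as JSON. jog_arm: Moves the arm, as the interface text tells. Its arguments: {"type":"object","properties":{"deltas":{"type":"array"}},"required":["deltas"]}

```bash
mkdir -p pics; ls
cat > h.py <<'E'
import numpy as np, cv2
from scipy.spatial.transform import Rotation as R
from workcell import *
def cam(name):
    m=camera_model(name); f=210/np.tan(np.radians(m['fovy'])/2)
    if 'pose' in m: T=np.array(m['pose'])
    else:
        o=get_obs(); W=np.eye(4); W[:3,:3]=R.from_quat(o['tool_rot']).as_matrix(); W[:3,3]=o['eef_pos']; T=W@np.array(m['T_tool_cam'])
    return f,m['cx'],m['cy'],T
def ray(c,px,z):
    f,cx,cy,T=c; px=np.atleast_2d(px).astype(float)
    d=np.c_[(px[:,0]-cx)/f,(px[:,1]-cy)/f,np.ones(len(px))]@T[:3,:3].T
    return T[:3,3]+d*((z-T[2,3])/d[:,2])[:,None]
def proj(c,P):
    f,cx,cy,T=c; q=(np.atleast_2d(P)-T[:3,3])@T[:3,:3]
    return np.c_[f*q[:,0]/q[:,2]+cx,f*q[:,1]/q[:,2]+cy]
def save(n,im): cv2.imwrite('pics/'+n,cv2.cvtColor(im,cv2.COLOR_RGB2BGR))
E
python3 - <<'E'
from h import *
for n in ('scene','side'):
    c=cam(n); im=camera(n); save(n+'0.png',im); np.save(n+'0.npy',im)
    print(n,c[0],c[1:3],c[3][:3,3].round(3))
    for t in ('mill','cover','cover_grip','tin'):
        for r in masks_of(t,n): print(t,round(r['conf'],2),r['at'],r['pixels'].sum(), cv2.minAreaRect(np.argwhere(r['pixels'])[:,::-1].astype(np.float32)), ray(c,r['at'],0.03)[0].round(3))
E
```

```text
pics
scene 387.6532053014905 (278.8344743522897, 207.02004990089847) [1.077 0.793 0.818]
mill 0.78 [325.5, 255.0] 3609 ((323.0, 252.49998474121094), (82.92768096923828, 62.68112564086914), 56.3099365234375) [0.528 0.192 0.03 ]
mill 0.77 [384.2, 220.5] 3319 ((383.4195556640625, 217.08604431152344), (77.62078857421875, 57.220298767089844), 43.09084701538086) [0.274 0.172 0.03 ]
cover 0.96 [291.3, 172.9] 1378 ((292.0422058105469, 171.1580810546875), (32.47213363647461, 58.76924133300781), 62.52556610107422) [ 0.361 -0.225  0.03 ]
cover 0.89 [244.5, 202.7] 1073 ((244.5999755859375, 201.1999969482422), (49.309181213378906, 27.657840728759766), 24.775144577026367) [ 0.601 -0.157  0.03 ]
cover_grip 0.73 [292.4, 173.8] 1330 ((291.6524658203125, 170.86537170410156), (32.45235824584961, 57.44099807739258), 62.59242630004883) [ 0.361 -0.218  0.03 ]
cover_grip 0.6 [242.9, 202.0] 1015 ((244.6832733154297, 201.11312866210938), (47.3748893737793, 27.397525787353516), 25.34617805480957) [ 0.603 -0.164  0.03 ]
cover_grip 0.39 [216.9, 227.3] 742 ((218.2230987548828, 230.28463745117188), (37.3344497680
[... 488 characters left out ...]
464844), 10.124671936035156) [0.289 0.174 0.03 ]
cover 0.79 [270.3, 191.6] 1295 ((271.36065673828125, 191.57089233398438), (35.947837829589844, 43.66154098510742), 81.46923065185547) [ 0.582 -0.156  0.03 ]
cover 0.67 [360.8, 184.1] 2346 ((360.0, 182.0), (40.0, 76.0), 90.0) [ 0.333 -0.233  0.03 ]
cover_grip 0.89 [272.3, 192.0] 1287 ((271.46697998046875, 191.7799530029297), (35.60171127319336, 43.80988311767578), 81.46923065185547) [ 0.576 -0.155  0.03 ]
cover_grip 0.6 [355.2, 187.9] 2429 ((359.2981262207031, 182.77423095703125), (43.47349166870117, 75.82928466796875), 85.76361083984375) [ 0.349 -0.21   0.03 ]
tin 0.83 [285.9, 229.3] 317 ((284.0, 227.5), (21.0, 16.0), 90.0) [0.514 0.011 0.03 ]
```

Run:
```python
from h import *
a=np.load('scene0.npy');b=np.load('side0.npy')
A=cv2.resize(a[130:310,160:440],(800,514),interpolation=cv2.INTER_CUBIC);save('s1.png',A)
B=cv2.resize(b[130:340,180:460],(800,600),interpolation=cv2.INTER_CUBIC);save('s2.png',B)
```

```text
(no output)
```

View pics/s1.png

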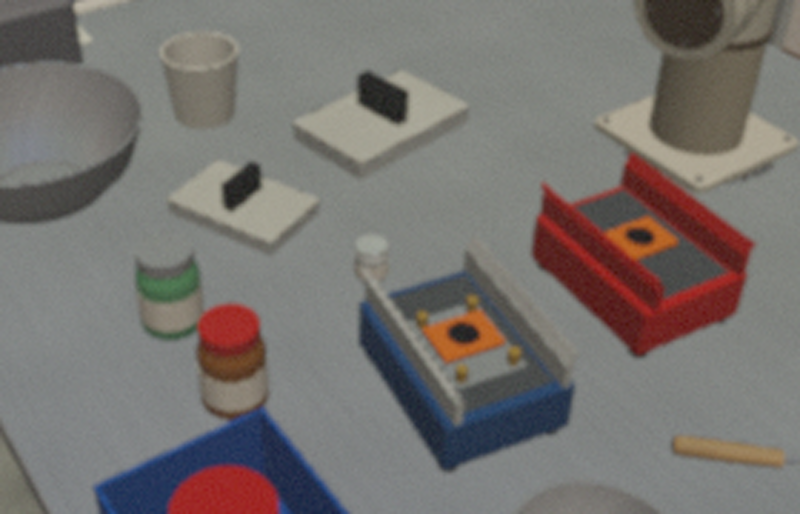

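View pics/s2.png

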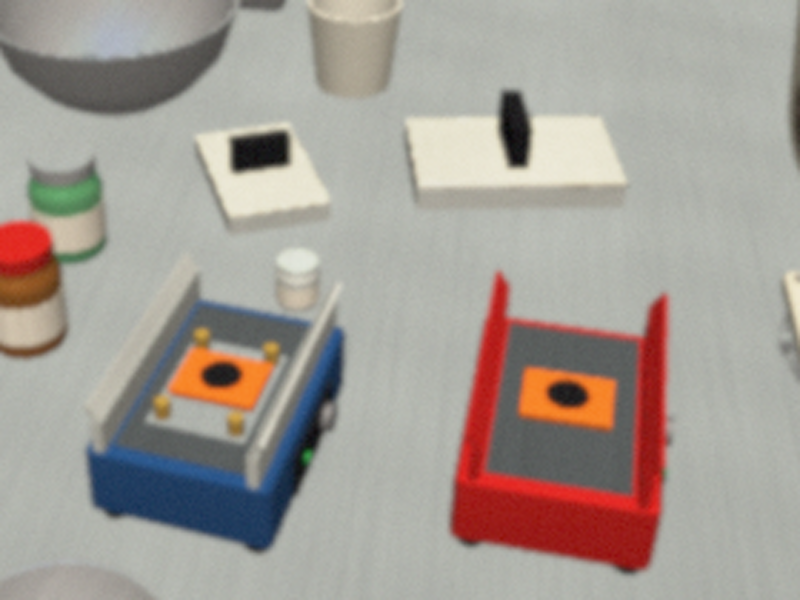

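Two white covers, one large (side crop about 515,150) and one smaller (260,170). The blue mill (220,380) shows its four brass pins. I'll measure both covers' sizes and the pins.

Run:
```python
from h import *
s=800/280
cs,cd=cam('scene'),cam('side')
fs=lambda p:np.array(p)/s+[160,130]
fd=lambda p:np.array(p)/s+[180,130]
def show(n,P):
    print(n,P[:,:2].round(3).tolist(),'sides',np.linalg.norm(P-np.roll(P,-1,0),axis=1).round(3),'mid',P.mean(0).round(4))
show('small side',ray(cd,fd([(195,133),(290,125),(328,207),(232,218)]),.022))
show('large side',ray(cd,fd([(405,117),(600,117),(625,185),(418,188)]),.022))
show('small scene',ray(cs,fs([(168,201),(218,160),(318,203),(270,240)]),.022))
show('large scene',ray(cs,fs([(294,123),(404,71),(468,107),(361,165)]),.022))
show('pins side',ray(cd,fd([(202,332),(271,347),(236,417),(162,401)]),.086))
show('pins scene',ray(cs,fs([(422,316),(473,298),(515,351),(461,369)]),.086))
```

```text
small side [[0.663, -0.241], [0.568, -0.272], [0.509, -0.124], [0.596, -0.092]] sides [0.1   0.159 0.093 0.164] mid [ 0.5836 -0.1822  0.022 ]
large side [[0.45, -0.306], [0.247, -0.336], [0.228, -0.204], [0.426, -0.17]] sides [0.205 0.133 0.202 0.138] mid [ 0.3377 -0.254   0.022 ]
small scene [[0.664, -0.228], [0.571, -0.273], [0.514, -0.124], [0.599, -0.094]] sides [0.103 0.159 0.09  0.149] mid [ 0.587  -0.1798  0.022 ]
large scene [[0.445, -0.294], [0.241, -0.327], [0.226, -0.199], [0.425, -0.163]] sides [0.206 0.129 0.203 0.133] mid [ 0.3343 -0.2456  0.022 ]
pins side [[0.571, 0.157], [0.516, 0.167], [0.528, 0.247], [0.583, 0.239]] sides [0.056 0.081 0.056 0.082] mid [0.5496 0.2027 0.086 ]
pins scene [[0.573, 0.162], [0.515, 0.169], [0.529, 0.25], [0.586, 0.241]] sides [0.059 0.082 0.058 0.079] mid [0.5509 0.2055 0.086 ]
```

The smaller cover matches (100 × 156 mm), centre ≈ (0.585, −0.181), yaw ≈ 22°. The pins' middle is ≈ (0.550, 0.204) with mill yaw ≈ −9°. Next I'll work out the approach.

```bash
cat >> h.py <<'E'
def togo(x,y,z,yawy):
    "tool-frame delta (mm, deg) to TCP target pointing down with tool y axis at heading yawy deg (mod 180)"
    o=get_obs(); M=R.from_quat(o['tool_rot']).as_matrix()
    best=None
    for h in (yawy,yawy+180):
        a=np.radians(h); Y=np.array([np.cos(a),np.sin(a),0]); Z=np.array([0,0,-1.]); X=np.cross(Y,Z)
        rv=np.degrees(R.from_matrix(M.T@np.c_[X,Y,Z]).as_rotvec())
        if best is None or np.linalg.norm(rv)<np.linalg.norm(best): best=rv
    d=M.T@(np.array([x,y,z])-o['eef_pos'])*1000
    print('pos',np.round(o['eef_pos'],4),'f',np.round(o['ft_force'],1),'w',round(o['grip_width'],4),'j',np.round(o['joint_pos'],2),'t',o['clock'])
    print('delta mm',d.round(1),'rot deg',best.round(1)); return d,best
E
python3 - <<'E'
from h import *
togo(.585,-.181,.15,112.5)
print(R.from_quat(get_obs()['tool_rot']).as_matrix().round(3)); print(camera_model('wrist'))
E
```

```text
pos [ 0.1576 -0.4744  0.2063] f [ 0.4 -0.  -0.5] w 0.0853 j [-1.25  0.24  0.    1.34 -0.    1.57] t 0.5
delta mm [ 498.1 -143.7   56.3] rot deg [-0.  -0.  -4.1]
[[ 0.949  0.315 -0.   ]
 [ 0.315 -0.949  0.   ]
 [-0.    -0.    -1.   ]]
{'fovy': 71.92681202447693, 'cx': 274.479227049522, 'cy': 211.5446332676368, 'T_tool_cam': array([[-7.91876204e-05, -9.50472333e-01, -3.10809167e-01,
         7.98558612e-02],
       [ 9.99999985e-01, -2.72281151e-05, -1.71513761e-04,
        -4.85046931e-04],
       [ 1.54556337e-04, -3.10809175e-01,  9.50472321e-01,
        -1.67334756e-01],
       [ 0.00000000e+00,  0.00000000e+00,  0.00000000e+00,
         1.00000000e+00]])}
```

Request:
jog_arm([
  [[45, -13, 0, 0, 0, 0, 85], [45, -13, 0, 0, 0, 0, 85], [45, -13, 0, 0, 0, 0, 85], [45, -13, 0, 0, 0, -2, 85], [45, -13, 0, 0, 0, -2, 85]],
])

```text
clock: 1.0
eef_pos: [0.3518, -0.3423, 0.2062]
tool_rot: [0.982, 0.187, -0.0, 0.002]
ft_force: [0.9, -1.1, 1.3]
grip_width: 0.085
```

Request:
jog_arm([
  [[45, -13, 0, 0, 0, 0, 85], [45, -13, 0, 0, 0, 0, 85], [45, -13, 0, 0, 0, 0, 85], [35, -13, 0, 0, 0, 0, 85], [20, -5, 0, 0, 0, 0, 85]],
])

```text
clock: 1.5
eef_pos: [0.516, -0.2111, 0.2063]
tool_rot: [0.982, 0.19, 0.001, 0.003]
ft_force: [0.1, -0.2, -0.5]
grip_width: 0.0852
```

Run:
```python
from h import *
togo(.585,-.181,.15,112.5)
c=cam('wrist'); im=camera('wrist'); save('w1.png',im); np.save('w1.npy',im)
for r in masks_of('cover_grip','wrist')+masks_of('cover','wrist'):
    print(r['conf'],r['at'],r['pixels'].sum(),cv2.minAreaRect(np.argwhere(r['pixels'])[:,::-1].astype(np.float32)))
```

```text
pos [ 0.516  -0.2111  0.2063] f [ 0.1 -0.2 -0.5] w 0.0852 j [-0.39  0.35  0.16  1.37 -0.    2.37] t 1.5
delta mm [75.2 -2.5 56.4] rot deg [ 0.3 -0.1 -0.6]
0.82 [275.4, 121.0] 12103 ((275.8562927246094, 117.83255004882812), (90.63580322265625, 139.4343719482422), 88.02507019042969)
0.63 [251.1, 295.2] 11832 ((252.94000244140625, 299.0799865722656), (98.83422088623047, 132.37522888183594), 10.30484676361084)
0.93 [251.1, 298.1] 11744 ((251.90386962890625, 299.48077392578125), (98.05806732177734, 132.37838745117188), 11.309932708740234)
0.79 [274.8, 116.5] 11996 ((275.80078125, 118.02330017089844), (90.3165054321289, 139.38926696777344), 88.09085083007812)
```

View pics/w1.png

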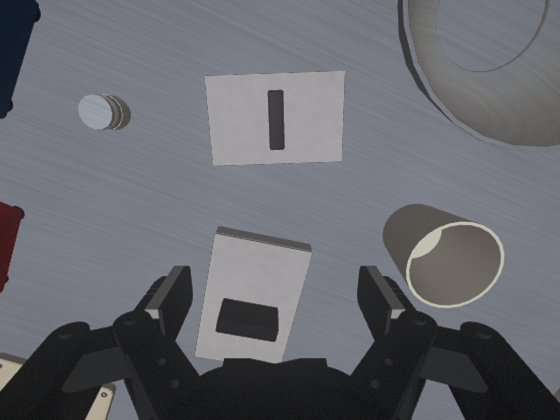

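The wanted cover is the upper one, with its handle at pixel (276,120); the bigger one lies below it. Now I'll measure from the corners.

Run:
```python
from h import *
c=cam('wrist'); im=np.load('w1.npy')
P=ray(c,[(206,76),(344,71),(342,160),(213,165)],.022)
print(P.round(4),np.linalg.norm(P-np.roll(P,-1,0),axis=1).round(4),P.mean(0).round(4))
v=P[1]-P[0]+P[2]-P[3]; print('long heading',np.degrees(np.arctan2(v[1],v[0]))%180)
g=(im.sum(2)<180).astype(np.uint8); g[:, :230]=0;g[:,320:]=0;g[:80]=0;g[160:]=0
(_,_),_,_=cv2.minAreaRect(np.argwhere(g)[:,::-1].astype(np.float32)); r=cv2.minAreaRect(np.argwhere(g)[:,::-1].astype(np.float32)); b=cv2.boxPoints(r)
print(r,ray(c,b,.058).round(4),ray(c,[r[0]],.058),ray(c,[r[0]],.050))
togo(*P.mean(0)[:2],.1,np.degrees(np.arctan2(v[1],v[0])))
```

```text
[[ 0.6008 -0.0969  0.022 ]
 [ 0.6623 -0.2365  0.022 ]
 [ 0.5735 -0.2774  0.022 ]
 [ 0.5099 -0.1347  0.022 ]] [0.1526 0.0978 0.1562 0.0984] [ 0.5866 -0.1864  0.022 ]
long heading 113.91354491523246
((275.8721618652344, 119.50297546386719), (57.263587951660156, 13.57772445678711), 88.66777801513672) [[ 0.6097 -0.1681  0.058 ]
 [ 0.6151 -0.1807  0.058 ]
 [ 0.5632 -0.2036  0.058 ]
 [ 0.5575 -0.1902  0.058 ]] [[ 0.58714517 -0.1853319   0.058     ]] [[ 0.58711535 -0.18543044  0.05      ]]
pos [ 0.5147 -0.2125  0.206 ] f [-0.4  0.6  0.5] w 0.0849 j [-0.39  0.35  0.16  1.37 -0.    2.37] t 1.65
delta mm [ 76.5   1.9 106.1] rot deg [ 0.3  0.  -2. ]
```

Request:
jog_arm([
  [[38, 1, 20, 0, 0, -2, 85], [38, 1, 20, 0, 0, 0, 85], [0, 0, 30, 0, 0, 0, 85], [0, 0, 30, 0, 0, 0, 60], [0, 0, 25, 0, 0, 0, 50]],
])

```text
clock: 2.15
eef_pos: [0.5891, -0.1917, 0.0837]
tool_rot: [0.979, 0.204, 0.005, 0.007]
ft_force: [0.6, 0.3, -0.3]
grip_width: 0.0586
```

Run:
```python
from h import *
togo(.587,-.1857,.031,113.8)
```

```text
pos [ 0.5891 -0.1917  0.0837] f [ 0.6  0.3 -0.3] w 0.0586 j [-0.31  0.54  0.12  1.14 -0.01  2.42] t 2.15
delta mm [ 0.1 -7.2 52.6] rot deg [ 0.9 -0.4 -0.3]
```

Request:
jog_arm([
  [[0, -7, 10, 0.9, -0.4, 0, 50], [0, 0, 18, 0, 0, 0, 50], [0, 0, 14, 0, 0, 0, 50], [0, 0, 0, 0, 0, 0, 50]],
])

```text
clock: 2.55
eef_pos: [0.5805, -0.1874, 0.0374]
tool_rot: [0.98, 0.201, -0.004, -0.003]
ft_force: [-0.3, -1.0, -0.1]
grip_width: 0.0496
```

Run:
```python
from h import *
togo(.587,-.1857,.031,113.8)
```

```text
pos [ 0.5805 -0.1874  0.0374] f [-0.3 -1.  -0.1] w 0.0496 j [-0.31  0.58  0.06  1.06  0.    2.42] t 2.55
delta mm [6.7 1.1 6.4] rot deg [-0.4  0.4 -0.6]
```

Request:
jog_arm([
  [[7, 1, 7, -0.4, 0.4, -0.6, 50], [0, 0, 0, 0, 0, 0, 50]],
])

```text
clock: 2.75
eef_pos: [0.5885, -0.1863, 0.0318]
tool_rot: [0.979, 0.206, 0.001, 0.001]
ft_force: [-0.2, -0.1, -0.9]
grip_width: 0.0499
```

Run:
```python
from h import *
togo(.587,-.1857,.031,113.8)
c=cam('wrist'); im=camera('wrist'); save('w2.png',im)
```

```text
pos [ 0.5885 -0.1863  0.0318] f [-0.2 -0.1 -0.9] w 0.0499 j [-0.31  0.59  0.06  1.04 -0.    2.42] t 2.75
delta mm [-1.1 -1.2  0.7] rot deg [ 0.1 -0.1 -0. ]
```

Well aligned, so I'll close.

Request:
jog_arm([
  [[-1, -1, 0, 0, 0, 0, 20], [0, 0, 0, 0, 0, 0, 5], [0, 0, 0, 0, 0, 0, 0], [0, 0, 0, 0, 0, 0, 0], [0, 0, 0, 0, 0, 0, 0]],
])

```text
clock: 3.3
eef_pos: [0.5895, -0.1865, 0.0357]
tool_rot: [0.979, 0.206, 0.004, 0.002]
ft_force: [-1.0, 0.6, -0.2]
grip_width: 0.0001
```

Request:
jog_arm([
  [[0, 0, -10, 0, 0, 0, 0], [0, 0, -15, 0, 0, 0, 0], [0, 0, 0, 0, 0, 0, 0]],
])

```text
clock: 3.6
eef_pos: [0.5891, -0.1863, 0.0622]
tool_rot: [0.979, 0.206, 0.004, 0.002]
ft_force: [0.5, -0.3, 0.3]
grip_width: -0.0001
```

Run:
```python
from h import *
togo(.550,.204,.18,81)
c=cam('wrist'); im=camera('wrist'); save('w3.png',im)
```

```text
pos [ 0.5891 -0.1863  0.0622] f [ 0.5 -0.3  0.3] w -0.0001 j [-0.31  0.56  0.09  1.1  -0.    2.42] t 3.6
delta mm [ 122.3 -372.2 -119.3] rot deg [ 0.2 -0.5 32.8]
```

View pics/w3.png

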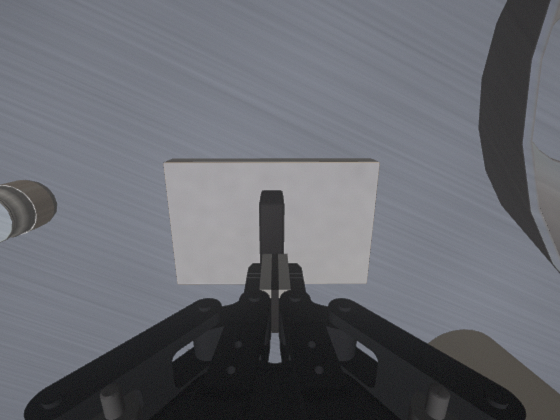

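The grip missed: the fingers are shut and the bar sits ahead of them (tool +x) at about pixel (272,225). I'll remeasure from this picture and compare it with the one taken just before closing.

Run:
```python
from h import *
c=cam('wrist')
o=get_obs(); print('tcp px',proj(c,[o['eef_pos']]))
P=ray(c,[(164,161),(378,161),(368,284),(177,284)],.022)
print(P.round(4),np.linalg.norm(P-np.roll(P,-1,0),axis=1).round(4),P.mean(0).round(4))
print('bar top end',ray(c,[(272,191)],.058))
cs=cam('scene');im=camera('scene');np.save('scene1.npy',im)
a=cv2.resize(cv2.imread('pics/w2.png'),(400,300));b=cv2.resize(im[150:240,190:310],(400,300),interpolation=cv2.INTER_CUBIC)[:,:,::-1]
cv2.imwrite('pics/cmp.png',np.hstack([a,b]))
```

```text
tcp px [[275.26927371 249.2190414 ]]
[[ 0.6028 -0.0938  0.022 ]
 [ 0.6641 -0.233   0.022 ]
 [ 0.5736 -0.2759  0.022 ]
 [ 0.5112 -0.133   0.022 ]] [0.1521 0.1001 0.1559 0.0997] [ 0.5879 -0.1839  0.022 ]
bar top end [[ 0.62173094 -0.16930045  0.058     ]]
```

View pics/cmp.png

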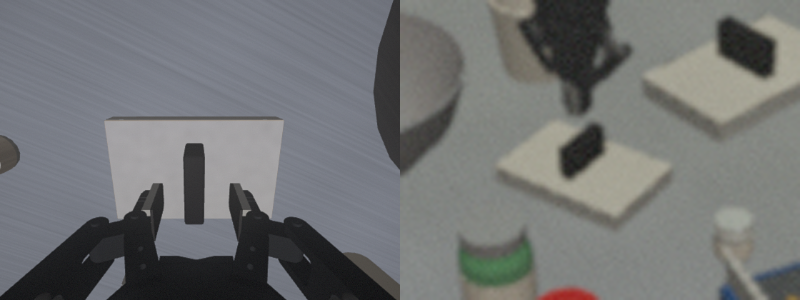

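Run:
```python
from h import *
cs=cam('scene');cd=cam('side');cw=cam('wrist')
o=get_obs(); p=np.array(o['eef_pos']); print(p, o['joint_pos'])
for z in (.062,.08,.1,.12): print(z,proj(cs,[[p[0],p[1],z]]).round(1),proj(cd,[[p[0],p[1],z]]).round(1),proj(cw,[[p[0],p[1],z]]).round(1))
im=camera('side'); np.save('side1.npy',im); im2=np.load('scene1.npy')
a=cv2.resize(im[130:220,220:340],(400,300),interpolation=cv2.INTER_CUBIC);b=cv2.resize(im2[130:220,190:310],(400,300),interpolation=cv2.INTER_CUBIC)
for A,c,o0 in ((a,cd,(220,130)),(b,cs,(190,130))):
    q=proj(c,[p]) [0]; cv2.drawMarker(A,tuple(int(v) for v in (q-o0)*10/3),(255,0,0),0,12)
save('cmp2.png',np.hstack([a,b]))
```

```text
[ 0.58783891 -0.18595518  0.06017297] [-3.06152781e-01  5.57678121e-01  9.03278650e-02  1.09773790e+00
 -4.20171175e-04  2.42037693e+00]
0.062 [[243.2 189.7]] [[269.7 176.1]] [[275.3 250.5]]
0.08 [[242.9 185.4]] [[269.6 170.5]] [[275.5 264.2]]
0.1 [[242.5 180.4]] [[269.5 164.2]] [[275.8 283.2]]
0.12 [[242.2 175.4]] [[269.4 157.7]] [[276.2 308. ]]
```

View pics/cmp2.png

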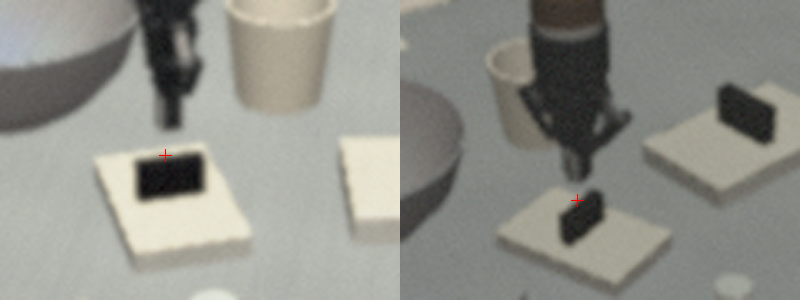

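Both views agree that the xy is right but the fingertips sit about 25 mm higher than the reported TCP: side tip at crop (168,128) against the marker at (165,155). The jaws therefore shut just above the bar. I'll reopen and go about 28 mm lower, watching the force.

Request:
jog_arm([
  [[0, 0, -10, 0, 0, 0, 50], [0, 0, 0, 0, 0, 0, 50], [0, 0, 0, 0, 0, 0, 50], [0, 0, 20, 0, 0, 0, 50], [0, 0, 15, 0, 0, 0, 50]],
])

```text
clock: 4.25
eef_pos: [0.5886, -0.1862, 0.0357]
tool_rot: [0.979, 0.206, 0.003, 0.002]
ft_force: [-0.6, 0.5, -0.0]
grip_width: 0.0501
```

Run:
```python
from h import *
togo(.5875,-.1850,.008,113.8)
```

```text
pos [ 0.5886 -0.1862  0.0357] f [-0.6  0.5 -0. ] w 0.0501 j [-0.31  0.58  0.06  1.04 -0.    2.42] t 4.25
delta mm [-0.7 -1.7 27.7] rot deg [ 0.3 -0.3 -0. ]
```

Request:
jog_arm([
  [[0, -1.5, 12, 0.3, -0.3, 0, 50], [0, 0, 8, 0, 0, 0, 50], [0, 0, 4, 0, 0, 0, 50], [0, 0, 0, 0, 0, 0, 50]],
])

```text
clock: 4.65
eef_pos: [0.5862, -0.1841, 0.0076]
tool_rot: [0.979, 0.206, -0.002, -0.001]
ft_force: [-0.5, 0.1, 0.3]
grip_width: 0.0504
```

Run:
```python
from h import *
togo(.5875,-.1850,.008,113.8)
c=camera('side'); a=cv2.resize(c[130:220,220:340],(400,300),interpolation=cv2.INTER_CUBIC)
c=camera('scene'); b=cv2.resize(c[130:220,190:310],(400,300),interpolation=cv2.INTER_CUBIC)
save('c3.png',np.hstack([a,b]))
```

```text
pos [ 0.5862 -0.1841  0.0076] f [-0.5  0.1  0.3] w 0.0504 j [-0.3   0.61  0.04  1.    0.    2.42] t 4.65
delta mm [ 0.8  1.3 -0.4] rot deg [-0.2  0.2 -0. ]
```

View pics/c3.png

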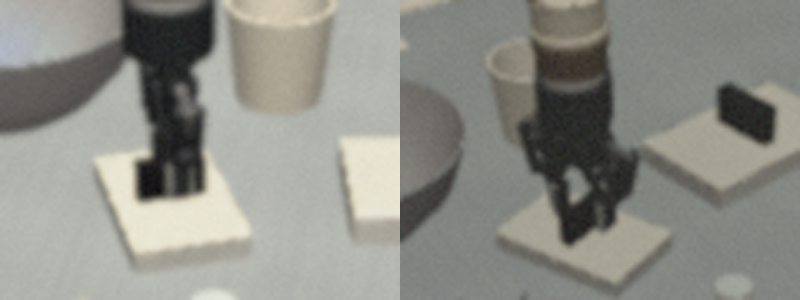

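The fingers now straddle the bar with no contact force, which confirms the height offset. Closing.

Request:
jog_arm([
  [[0, 1, 0, 0, 0, 0, 30], [0, 0, 0, 0, 0, 0, 10], [0, 0, 0, 0, 0, 0, 0], [0, 0, 0, 0, 0, 0, 0], [0, 0, 0, 0, 0, 0, 0]],
])

```text
clock: 5.25
eef_pos: [0.5884, -0.1857, 0.0102]
tool_rot: [0.979, 0.206, -0.0, -0.0]
ft_force: [-0.2, -0.3, -0.3]
grip_width: 0.0146
```

Request:
jog_arm([
  [[0, 0, -8, 0, 0, 0, 0], [0, 0, -8, 0, 0, 0, 0], [0, 0, 0, 0, 0, 0, 0]],
])

```text
clock: 5.55
eef_pos: [0.5867, -0.1852, 0.0257]
tool_rot: [0.979, 0.206, -0.002, -0.001]
ft_force: [0.8, -0.7, -5.3]
grip_width: 0.0146
```

Held: width 14.6 mm, about 5 N of weight. I'll lift, and work out the mill's own middle from the rail ends in the first pictures.

Request:
jog_arm([
  [[0, 0, -25, 0, 0, 0, 0], [0, 0, -35, 0, 0, 0, 0], [0, 0, -35, 0, 0, 0, 0], [0, 0, -30, 0, 0, 0, 0], [0, 0, 0, 0, 0, 0, 0]],
])

```text
clock: 6.05
eef_pos: [0.5848, -0.1847, 0.1521]
tool_rot: [0.979, 0.206, -0.005, -0.003]
ft_force: [0.6, -0.6, -4.2]
grip_width: 0.0146
```

Run:
```python
from h import *
s=800/280
cs,cd=cam('scene'),cam('side')
fs=lambda p:np.array(p)/s+[160,130]
fd=lambda p:np.array(p)/s+[180,130]
def show(n,P):
    print(n,P[:,:2].round(3).tolist(),'sides',np.linalg.norm(P-np.roll(P,-1,0),axis=1).round(3),'mid',P.mean(0).round(4))
show('rails side',ray(cd,fd([(191,260),(341,285),(252,446),(90,405)]),.111))
show('rails scene',ray(cs,fs([(366,272),(474,245),(573,360),(461,405)]),.111))
show('floor scene far edge',ray(cs,fs([(362,303),(466,270),(571,388),(447,428)]),.07))
togo(.550,.204,.18,81)
# refined pins: brass colour blobs
for n,c in (('scene',cs),('side',cd)):
    im=np.load(n+'0.npy'); hsv=cv2.cvtColor(cv2.GaussianBlur(im,(3,3),0),cv2.COLOR_RGB2HSV).astype(int)
    m=((hsv[...,0]>17)&(hsv[...,0]<30)&(hsv[...,1]>90)).astype(np.uint8)
    k,_,st,ce=cv2.connectedComponentsWithStats(m)
    for i in range(1,k):
        if st[i,4]>=5 and 220<ce[i,0]<350 and 220<ce[i,1]<300: print(n,st[i,4],ce[i].round(1),ray(c,ce[i],.080)[0,:2].round(4))
```

```text
rails side [[0.59, 0.1], [0.47, 0.116], [0.507, 0.3], [0.624, 0.277]] sides [0.122 0.188 0.119 0.18 ] mid [0.5477 0.1984 0.111 ]
rails scene [[0.598, 0.102], [0.482, 0.127], [0.512, 0.306], [0.63, 0.294]] sides [0.119 0.182 0.119 0.195] mid [0.5556 0.2071 0.111 ]
floor scene far edge [[0.601, 0.1], [0.481, 0.116], [0.506, 0.304], [0.632, 0.28]] sides [0.121 0.189 0.128 0.183] mid [0.5549 0.2001 0.07  ]
pos [ 0.5848 -0.1847  0.1521] f [ 0.6 -0.6 -4.2] w 0.0146 j [-0.31  0.5   0.25  1.33 -0.    2.42] t 6.05
delta mm [ 124.6 -370.   -26.1] rot deg [-0.3  0.7 32.8]
scene 15 [324.6 234.9] [0.5144 0.1645]
scene 14 [307.1 240.6] [0.5705 0.1566]
scene 18 [339.6 253.7] [0.5282 0.247 ]
scene 15 [321. 260.] [0.585  0.2382]
side 28 [250.2 247.1] [0.573  0.1532]
side 27 [274.7 252.2] [0.5172 0.1627]
side 34 [236.  271.5] [0.5858 0.2358]
side 35 [262.1 277.4] [0.5297 0.2454]
```

Pins' middle ≈ (0.550, 0.202), rails' middle ≈ (0.552, 0.202), heading 81°. I'll carry the cover over and lay it 15 mm towards the near (−y) end.

Request:
jog_arm([
  [[14, -41, -5, -0.3, 0.7, 0, 0], [14, -41, -5, 0, 0, 0, 0], [14, -41, 0, 0, 0, 0, 0], [14, -41, 0, 0, 0, 8, 0], [8, -43, 0, 0, 0, 8, 0]],
])

```text
clock: 6.55
eef_pos: [0.5644, 0.0303, 0.1545]
tool_rot: [0.998, 0.057, -0.002, -0.001]
ft_force: [1.4, 0.8, -4.9]
grip_width: 0.0148
```

Run:
```python
from h import *
togo(.548,.187,.16,81)
```

```text
pos [0.5644 0.0303 0.1545] f [ 1.4  0.8 -4.9] w 0.0148 j [0.05 0.4  0.09 1.27 0.   3.08] t 6.55
delta mm [   1.7 -157.6   -5.1] rot deg [-0.1  0.2 15.6]
```

Joint 6 is near its limit (3.08 of 3.14). The cover fits either way round, so I'll turn the other way, −164°, at height.

Request:
jog_arm([
  [[0, 0, -10, 0, 0, -8.5, 0], [0, 0, 0, 0, 0, -8.5, 0], [0, 0, 0, 0, 0, -8.5, 0], [0, 0, 0, 0, 0, -8.5, 0], [0, 0, 0, 0, 0, -8.5, 0]],
])

```text
clock: 7.05
eef_pos: [0.5571, 0.0392, 0.1533]
tool_rot: [0.907, 0.421, -0.009, -0.006]
ft_force: [0.3, 0.3, -4.6]
grip_width: 0.0147
```

Request:
jog_arm([
  [[0, 0, 0, 0, 0, -8.5, 0], [0, 0, 0, 0, 0, -8.5, 0], [0, 0, 0, 0, 0, -8.5, 0], [0, 0, 0, 0, 0, -8.5, 0], [0, 0, 0, 0, 0, -8.5, 0]],
])

```text
clock: 7.55
eef_pos: [0.5509, 0.0391, 0.1416]
tool_rot: [0.69, 0.724, -0.012, -0.014]
ft_force: [0.2, -0.5, -4.9]
grip_width: 0.0146
```

Request:
jog_arm([
  [[0, 0, 0, 0, 0, -8.5, 0], [0, 0, 0, 0, 0, -8.5, 0], [0, 0, 0, 0, 0, -8.5, 0], [0, 0, 0, 0, 0, -8.5, 0], [0, 0, 0, 0, 0, -8.5, 0]],
])

```text
clock: 8.05
eef_pos: [0.5446, 0.0386, 0.1301]
tool_rot: [0.377, 0.926, -0.009, -0.024]
ft_force: [-0.1, -0.2, -3.7]
grip_width: 0.0148
```

Run:
```python
from h import *
togo(.548,.187,.16,81)
```

```text
pos [0.5446 0.0386 0.1301] f [-0.1 -0.2 -3.7] w 0.0148 j [0.07 0.42 0.05 1.26 0.   0.84] t 8.05
delta mm [102.3 107.6 -29.9] rot deg [ -1.3  -2.7 -35.3]
```

Request:
jog_arm([
  [[0, 0, -20, -1.3, -2.7, 0, 0], [0, 0, -12, 0, 0, -8.5, 0], [0, 0, -2, 0, 0, -8.5, 0], [0, 0, -2, 0, 0, -8.5, 0], [0, 0, -2, 0, 0, -8.5, 0]],
])

```text
clock: 8.55
eef_pos: [0.5392, 0.0384, 0.157]
tool_rot: [0.083, 0.996, -0.01, -0.008]
ft_force: [-0.2, 1.1, -5.0]
grip_width: 0.0149
```

Run:
```python
from h import *
togo(.548,.187,.16,81)
```

```text
pos [0.5392 0.0384 0.157 ] f [-0.2  1.1 -5. ] w 0.0149 j [ 0.08  0.36  0.04  1.27 -0.02  0.25] t 8.55
delta mm [ 16.  147.9  -5.8] rot deg [-1.2 -0.8 -0.5]
```

Request:
jog_arm([
  [[4, 40, -4, -1.2, -0.8, -0.5, 0], [4, 40, -2, 0, 0, 0, 0], [4, 35, -1, 0, 0, 0, 0], [4, 30, -1, 0, 0, 0, 0], [0, 0, 0, 0, 0, 0, 0]],
])

```text
clock: 9.05
eef_pos: [0.5421, 0.1863, 0.1535]
tool_rot: [0.08, 0.997, -0.001, -0.006]
ft_force: [-0.9, -0.5, -5.0]
grip_width: 0.0146
```

Run:
```python
from h import *
togo(.548,.187,.13,81)
```

```text
pos [0.5421 0.1863 0.1535] f [-0.9 -0.5 -5. ] w 0.0146 j [0.33 0.42 0.12 1.29 0.   0.49] t 9.05
delta mm [-6.   1.8 23.4] rot deg [-0.2 -0.7 -0.1]
```

Request:
jog_arm([
  [[-6, 2, 3, -0.2, -0.7, 0, 0], [0, 0, 0, 0, 0, 0, 0]],
])

```text
clock: 9.25
eef_pos: [0.5468, 0.187, 0.1465]
tool_rot: [0.079, 0.997, -0.002, -0.002]
ft_force: [-0.7, 0.3, -4.7]
grip_width: 0.015
```

```bash
cat > pic.py <<'E'
import sys
from h import *
togo(.548,.187,.13,81)
c=camera('side'); a=cv2.resize(c[180:330,200:350],(400,400),interpolation=cv2.INTER_CUBIC)
c=camera('scene'); b=cv2.resize(c[170:310,260:400],(400,400),interpolation=cv2.INTER_CUBIC)
save(sys.argv[1],np.hstack([a,b]))
E
python3 pic.py p1.png
```

```text
pos [0.5468 0.187  0.1465] f [-0.7  0.3 -4.7] w 0.015 j [ 0.33  0.43  0.12  1.26 -0.    0.49] t 9.25
delta mm [-1.3  0.2 16.5] rot deg [-0.2 -0.2 -0. ]
```

View pics/p1.png

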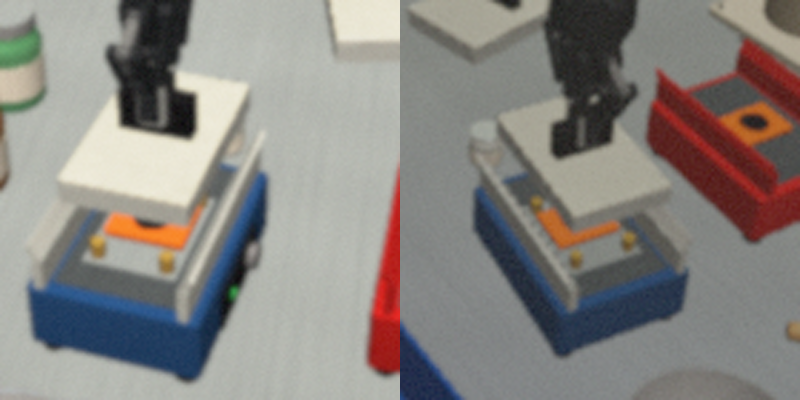

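Run:
```python
from h import *
cs,cd=cam('scene'),cam('side')
a=np.radians(80.9); X=np.array([np.sin(a),-np.cos(a)]); Y=np.array([np.cos(a),np.sin(a)])
o=np.array([.5505,.2022])
for n,P in (('side',ray(cd,np.array([(60,184),(190,208),(249,86),(120,60)])*3/8+[200,180],.158)),('scene',ray(cs,(np.array([(575,206),(669,180),(590,97),(498,113)])-[400,0])*.35+[260,170],.158))):
    d=P[:,:2]-o; print(n,np.c_[d@X,d@Y].round(4).tolist(), np.c_[d@X,d@Y].mean(0).round(4))
d=get_obs()['eef_pos'][:2]-o; print('tcp',d@X,d@Y)
```

```text
side [[0.0417, 0.0664], [-0.0563, 0.0634], [-0.0532, -0.0937], [0.0592, -0.0978]] [-0.0021 -0.0154]
scene [[0.0395, 0.0524], [-0.0545, 0.0568], [-0.0513, -0.0813], [0.0431, -0.0954]] [-0.0058 -0.0169]
tcp -0.0014077518160507934 -0.01627936025334082
```

Request:
jog_arm([
  [[-2.5, 0, 14, -0.2, -0.2, 0, 0], [0, 0, 10, 0, 0, 0, 0], [0, 0, 8, 0, 0, 0, 0], [0, 0, 4, 0, 0, 0, 0], [0, 0, 0, 0, 0, 0, 0]],
])

```text
clock: 9.85
eef_pos: [0.5493, 0.1821, 0.1098]
tool_rot: [0.082, 0.997, -0.0, -0.0]
ft_force: [0.1, -0.1, -4.1]
grip_width: 0.0149
```

Run:
```python
from h import *
togo(.548,.187,.096,81)
```

```text
pos [0.5493 0.1821 0.1098] f [ 0.1 -0.1 -4.1] w 0.0149 j [ 0.32  0.45  0.05  1.17 -0.    0.48] t 9.85
delta mm [ 2.1  4.6 13.8] rot deg [-0.  -0.  -0.4]
```

Request:
jog_arm([
  [[1, 4, 5, 0, 0, -0.4, 0], [0, 1, 3, 0, 0, 0, 0], [0, 0, 2, 0, 0, 0, 0], [0, 0, 0, 0, 0, 0, 0]],
])

```text
clock: 10.25
eef_pos: [0.5498, 0.1881, 0.1]
tool_rot: [0.078, 0.997, 0.0, 0.0]
ft_force: [-0.5, 0.2, -4.2]
grip_width: 0.0149
```

Run:
```python
from h import *
togo(.548,.187,.096,81)
```

```text
pos [0.5498 0.1881 0.1   ] f [-0.5  0.2 -4.2] w 0.0149 j [0.33 0.46 0.04 1.15 0.   0.49] t 10.25
delta mm [ 1.6 -1.4  4. ] rot deg [0. 0. 0.]
```

Request:
jog_arm([
  [[1, -1, 2, 0, 0, 0, 0], [0, 0, 1, 0, 0, 0, 0], [0, 0, 1, 0, 0, 0, 0]],
])

```text
clock: 10.55
eef_pos: [0.549, 0.1875, 0.0963]
tool_rot: [0.078, 0.997, 0.0, 0.001]
ft_force: [0.5, -0.8, -4.2]
grip_width: 0.0149
```

Request:
jog_arm([
  [[0, 0, 1, 0, 0, 0, 0], [0, 0, 0, 0, 0, 0, 0]],
])

```text
clock: 10.75
eef_pos: [0.5491, 0.1875, 0.0964]
tool_rot: [0.078, 0.997, 0.001, 0.001]
ft_force: [0.2, 1.2, -4.1]
grip_width: 0.0146
```

Request:
jog_arm([
  [[0, 0, 2, 0, 0, 0, 0], [0, 0, 0, 0, 0, 0, 0]],
])

```text
clock: 10.95
eef_pos: [0.5497, 0.1877, 0.0966]
tool_rot: [0.078, 0.997, 0.001, 0.003]
ft_force: [0.1, 0.5, -5.1]
grip_width: 0.015
```

Request:
jog_arm([
  [[0, 0, 2, 0, 0, 0, 0], [0, 0, 0, 0, 0, 0, 0]],
])

```text
clock: 11.15
eef_pos: [0.5502, 0.1878, 0.0964]
tool_rot: [0.078, 0.997, 0.001, 0.004]
ft_force: [-0.5, -0.2, -4.6]
grip_width: 0.0152
```

Request:
jog_arm([
  [[0, 0, 3, 0, 0, 0, 0]],
])

```text
clock: 11.25
eef_pos: [0.5507, 0.188, 0.096]
tool_rot: [0.078, 0.997, 0.002, 0.005]
ft_force: [-9.9, -3.2, 27.0]
grip_width: 0.0153
```

```bash
python3 pic.py p2.png
```

```text
pos [0.5507 0.188  0.096 ] f [-9.9 -3.2 27. ] w 0.0153 j [ 0.33  0.46  0.03  1.13 -0.    0.49] t 11.25
delta mm [  2.2  -1.3 -34. ] rot deg [0.3 0.5 0. ]
```

View pics/p2.png

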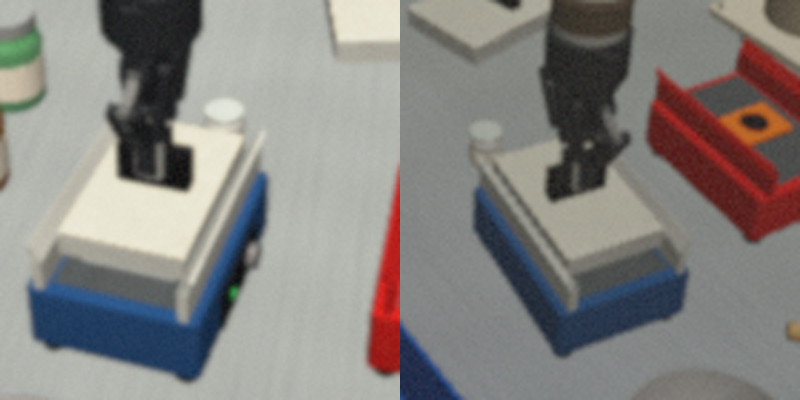

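It rests level between the rails on the pins (contact at 96 mm, as expected). Now I'll relax the push, take out the small tilt, and slide gently towards the far end.

Request:
jog_arm([
  [[1.5, 0, 0, 0.3, 0.5, 0, 0], [0, 2, 1, 0, 0, 0, 0], [0, 2, 1, 0, 0, 0, 0], [0, 2, 1, 0, 0, 0, 0]],
])

```text
clock: 11.75
eef_pos: [0.55, 0.1892, 0.0963]
tool_rot: [0.08, 0.997, -0.005, 0.001]
ft_force: [-5.5, -8.0, 10.2]
grip_width: 0.015
```

Run:
```python
from h import *
togo(.5505,.2022,.088,80.9)
```

```text
pos [0.55   0.1892 0.0963] f [-5.5 -8.  10.2] w 0.015 j [ 0.34  0.47  0.04  1.15 -0.01  0.5 ] t 11.75
delta mm [ 1.6 12.9  8.1] rot deg [-0.5  0.2 -0. ]
```

Request:
jog_arm([
  [[0.5, 4, 0.5, -0.5, 0.2, 0, 0], [0, 4, 0.5, -0.2, 0, 0, 0], [0, 4, 0.5, -0.2, 0, 0, 0], [0, 4, 0.5, -0.2, 0, 0, 0]],
])

```text
clock: 12.15
eef_pos: [0.5531, 0.1989, 0.096]
tool_rot: [0.082, 0.997, -0.001, 0.002]
ft_force: [-2.0, -5.7, 6.3]
grip_width: 0.0145
```

Run:
```python
from h import *
togo(.5505,.2022,.088,80.9)
```

```text
pos [0.5531 0.1989 0.096 ] f [-2.  -5.7  6.3] w 0.0145 j [ 0.35  0.48  0.05  1.15 -0.    0.51] t 12.15
delta mm [3.2 2.8 8. ] rot deg [-0.1  0.2 -0.3]
```

Request:
jog_arm([
  [[2, 2.5, 1.5, -0.1, 0.2, -0.3, 0], [0, 2.5, 1.5, -0.2, 0, 0, 0]],
])

```text
clock: 12.35
eef_pos: [0.5536, 0.1997, 0.0959]
tool_rot: [0.081, 0.997, -0.002, 0.003]
ft_force: [-7.9, -8.9, 14.8]
grip_width: 0.015
```

Request:
jog_arm([
  [[0, 2.5, 1.5, -0.2, 0, 0, 0], [0, 2.5, 1.5, -0.2, 0, 0, 0]],
])

```text
clock: 12.55
eef_pos: [0.5535, 0.1997, 0.0959]
tool_rot: [0.083, 0.997, -0.003, 0.003]
ft_force: [-5.8, -8.5, 13.2]
grip_width: 0.0147
```

Request:
jog_arm([
  [[1.5, 3.5, 0.7, -0.3, 0.3, -0.3, 0], [0.5, 3.5, 0.7, -0.2, 0.2, 0, 0]],
])

```text
clock: 12.75
eef_pos: [0.5531, 0.2052, 0.0944]
tool_rot: [0.081, 0.997, 0.0, -0.0]
ft_force: [-1.0, -6.9, -0.4]
grip_width: 0.0148
```

Request:
jog_arm([
  [[0.5, 3.5, 0.7, -0.2, 0.2, 0, 0], [0.5, 3.5, 0.7, -0.2, 0.2, 0, 0]],
])

```text
clock: 12.95
eef_pos: [0.5529, 0.2053, 0.0913]
tool_rot: [0.082, 0.997, -0.004, -0.004]
ft_force: [0.2, -11.1, 2.0]
grip_width: 0.0149
```

The cover is caught on the pins: it stopped at y ≈ 0.205 and is sinking. Now straight down.

Request:
jog_arm([
  [[0, 0, 1.5, -0.3, 0.2, 0, 0], [0, 0, 2, 0, 0, 0, 0]],
])

```text
clock: 13.15
eef_pos: [0.5526, 0.2046, 0.0863]
tool_rot: [0.083, 0.997, -0.002, -0.006]
ft_force: [-2.8, -1.7, 5.5]
grip_width: 0.0147
```

Run:
```python
from h import *
togo(.5525,.2052,.082,80.9)
```

```text
pos [0.5526 0.2046 0.0863] f [-2.8 -1.7  5.5] w 0.0147 j [0.35 0.5  0.07 1.15 0.   0.52] t 13.15
delta mm [0.2 0.6 4.3] rot deg [-0.3 -0.7 -0.4]
```

Request:
jog_arm([
  [[0, 0.3, 3, -0.3, -0.7, -0.3, 0], [0, 0, 3, 0, -0.2, 0, 0]],
])

```text
clock: 13.35
eef_pos: [0.5529, 0.2048, 0.082]
tool_rot: [0.08, 0.997, -0.0, 0.003]
ft_force: [-7.8, -5.7, 24.9]
grip_width: 0.0145
```

Request:
jog_arm([
  [[0, 0, 3, 0, 0, 0, 0]],
])

```text
clock: 13.45
eef_pos: [0.553, 0.2048, 0.082]
tool_rot: [0.08, 0.997, -0.0, 0.004]
ft_force: [-9.8, -5.8, 23.7]
grip_width: 0.0143
```

Run:
```python
from h import *
togo(.5525,.2052,.082,80.9)
```

```text
pos [0.553  0.2048 0.082 ] f [-9.8 -5.8 23.7] w 0.0143 j [ 0.36  0.49  0.03  1.11 -0.    0.52] t 13.45
delta mm [0.5 0.3 0. ] rot deg [ 0.   0.4 -0.1]
```

At the hard stop: z 0.0820 m, where 0.0822 was expected, with about 28 N of push against the 14 N spring. One last look, also checking that the push holds.

```bash
python3 pic.py p3.png
python3 - <<'E'
from h import *
for _ in range(4): camera('side')
togo(.5525,.2052,.082,80.9)
E
```

```text
pos [0.553  0.2048 0.082 ] f [-9.8 -5.8 23.7] w 0.0143 j [ 0.36  0.49  0.03  1.11 -0.    0.52] t 13.45
delta mm [  1.7 -18.3 -48. ] rot deg [ 0.   0.4 -0.2]
pos [0.5529 0.2048 0.082 ] f [-7.3 -5.3 17.7] w 0.0149 j [ 0.36  0.49  0.03  1.11 -0.    0.52] t 13.75
delta mm [0.4 0.4 0. ] rot deg [ 0.   0.4 -0.1]
```

View pics/p3.png

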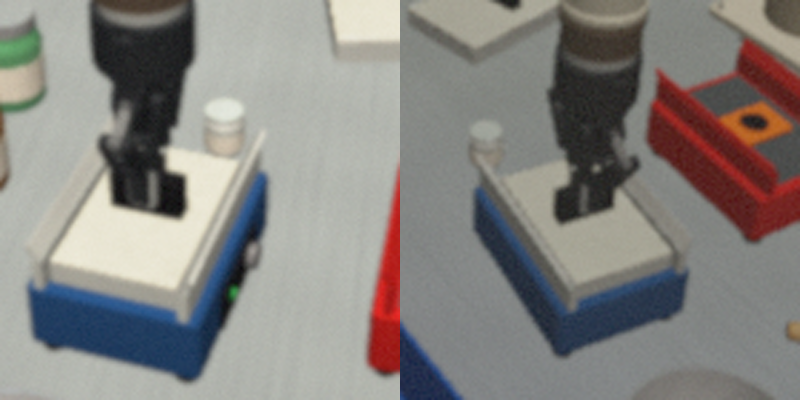

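The cover sits low between the rails, level, with the pins hidden and the tin untouched. The push eased a little (24 to 18 N), so I'll add some and recheck that it lasts.

Request:
jog_arm([
  [[0, 0, 3.7, 0, 0.3, 0, 0]],
])

```text
clock: 13.85
eef_pos: [0.5529, 0.2048, 0.082]
tool_rot: [0.081, 0.997, 0.0, 0.002]
ft_force: [-8.6, -6.1, 24.2]
grip_width: 0.0148
```

Run:
```python
from h import *
for i in range(10):
    camera('side')
    if i%3==0: togo(.5525,.2052,.082,80.9)
```

```text
pos [0.5529 0.2048 0.082 ] f [-8.6 -5.6 20.7] w 0.0149 j [ 0.36  0.49  0.04  1.11 -0.    0.52] t 13.9
delta mm [0.5 0.4 0. ] rot deg [ 0.   0.2 -0.1]
pos [0.5529 0.2048 0.0821] f [-8.4 -4.8 20.7] w 0.0146 j [ 0.36  0.49  0.04  1.11 -0.    0.52] t 14.05
delta mm [0.5 0.4 0.1] rot deg [ 0.   0.3 -0.1]
pos [0.5529 0.2048 0.082 ] f [-7.1 -3.6 20.8] w 0.0149 j [ 0.36  0.49  0.04  1.11 -0.    0.52] t 14.2
delta mm [0.5 0.4 0. ] rot deg [ 0.   0.3 -0.1]
pos [0.5529 0.2048 0.082 ] f [-7.6 -5.2 20.4] w 0.0151 j [ 0.36  0.49  0.04  1.11 -0.    0.52] t 14.35
delta mm [0.5 0.3 0. ] rot deg [ 0.   0.3 -0.1]
```

The push is steady at about 20 N (plus the cover's weight), and z holds at 0.082 m. Handing in.

```bash
python3 -c "
from h import *
print(job_done()); togo(.5525,.2052,.082,80.9)"
```

```text
the job is handed in; nothing more can be done
None
the job is handed in; nothing more can be done
```

The job is handed in with the white cover pressed fully down on the blue mill and still in the gripper. `job_done()` reports no verdict, so this rests on my own checks.

**What I did:**
- I gripped the 100 × 156 mm cover by its bar and laid it level on the pins, about 15 mm off the middle towards the near end.
- I slid it towards the far end until it dropped over the pins, then pressed it down.

**Last checks:**
- **Height:** the tool stood at z = 0.0820 m for the last 0.5 s. That is 14 mm below riding on the pin tops, as given for fully pressed.
- **Push:** the wrist read a steady 20 N, plus about 4.5 N of cover weight, against the 14 N spring.
- **Grip and time:** the grip was held at 14.9 mm, and the clock read 14.4 s.
- **Pictures:** the cover lies level and low between the rails with the pins hidden. The tin is where it stood; I did not recheck the other objects at the end.

**What failed or disagreed:**
- The first grasp closed just above the handle, because the fingertips sat about 25 mm behind the reported tool point. I regripped lower.
- The last joint neared its limit, so I turned the cover half round the other way.
- The final push carries about 8 N sideways. While laying the cover down, one touch reached about 27 N on the pins.

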